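# Stir the displacement marbles, then hold the sprung tongs at their mark

### The job

Take the bent-tip sprung tongs off their rest and with the tips stir the glass marbles in the shallow dish until none of the four lies where it lay before (each at least its own width away); spill none, and do not disturb the loupe, beaker and film cassette. Then raise the tongs, level, so that the tips are clear above the middle of the dish, 3 to 12 cm above its rim, and squeeze them to the mark: the pin midway between the two ribs of the cross strip, the tips 22 mm apart, ready to go over a marble. Hold that gap steady for two seconds and finish while still holding it there: nothing is put down or let go.

Things in the scene. Friction and masses are not known exactly. Their poses are not given: they have to be found in the camera images.
- tongs: Sprung steel tongs, 183 mm long, tips bent straight down. Origin: midway between the rubber grip plates; own x to the tips, y to the left arm, z up. Plates outside the arms, 40 mm long in x, 24 mm tall, pinched along y: 49.5 mm wide free, 34 mm at the mark. On the rest: origin 75 mm over the worktop, above the rest's origin, same heading. About 80 g, centre of mass near the origin.
- tips_mid (a point): Point of the tongs midway between the lower ends of the two tips: 60 mm ahead of and 60 mm below the tongs' origin in their own frame. The level arms are 4 mm thick and 12 mm tall, joined by a U-bend at the rear.
- left_tip (a point): Inner face of the left (own +y) tip, an 8 mm round rubber rod, 4 mm above its lower end. Tip gap = distance to right_tip: 46 mm free, 22 mm at the mark. The arms hinge 110 mm behind the grip point: 1 mm of squeeze at the plates shuts the tips by 1.55 mm. Force at the plates rises evenly: 0 N free, 10 N at the mark, 18 N nearly shut; they spring open when eased.
- right_tip (a point): Inner face of the right (own -y) rubber tip, 4 mm above its lower end.
- mark (a point): Middle of the gate of two upright ribs on the thin metal strip that is fixed to the left arm and runs across over the right arm, 42 mm ahead of the grip point; the ribs are 5.4 mm apart inside.
- index (a point): Top of the thin upright pin on the right arm, just behind the strip. When the tip gap is 22 mm the pin stands midway between the ribs; own y difference between pin and mark is then 0. Free, the pin is 21 mm outside.
- rest: Fixed steel tong rest: foot plate 165 x 76 x 6 mm, two cross-bars 78 mm behind and 40 mm ahead of the origin, tops 69 mm over the worktop, end stops 34 mm to each side up to 77 mm. Between the bars it is free beside and below the grip plates, down to the foot plate. Origin on the worktop under the tongs' grip point, x to the tips.
- dish: Fixed shallow white round dish, 162 mm across the rim, 30 mm high; inner floor 5 mm above the worktop, about 72 mm radius inside, wall 4 mm. Origin: centre of its underside.
- loupe: Bystander: black focusing loupe, 46 mm across, 58 mm high, standing. Origin under its centre.
- beaker: Bystander: clear plastic beaker, 71 mm across, 88 mm high, standing. Origin under its centre.
- cassette: Bystander: 35 mm film cassette on end, 25 x 28 x 51 mm. Origin under its centre.
- marble1_center (a point): Centre of a green glass marble, 18 mm across, 12 g, lying loose in the dish; the four start spread round the dish within 45 mm of its middle.
- marble2_center (a point): Centre of a green glass marble, 18 mm across, 12 g, lying loose in the dish; the four start spread round the dish within 45 mm of its middle.
- marble3_center (a point): Centre of a green glass marble, 18 mm across, 12 g, lying loose in the dish; the four start spread round the dish within 45 mm of its middle.
- marble4_center (a point): Centre of a green glass marble, 18 mm across, 12 g, lying loose in the dish; the four start spread round the dish within 45 mm of its middle.

How it is judged:
On the way, in this order (a step that is already met when the one before it is completed fails the run):
1. the tongs are held by the fingers, lifted clear of the rest (contact force between the fingers and tongs above 1 N and contact force between tongs and rest below 0.05 N and height (world z) of tongs above 0.095 m), for 0.2 s.
2. with the tongs held and their tips down in the dish, each marble lies away from where it lay at the start (more than 12 mm) (contact force between the fingers and tongs above 1 N and contact force between tongs and rest below 0.05 N and horizontal distance between tips_mid and dish below 0.075 m and height (world z) of tips_mid below 0.03 m and distance of each of marble1_center, marble2_center, marble3_center, marble4_center from where it was at the start of the episode above 0.012 m), for 0.1 s.
3. held level and still above the dish with the tips at the mark (gap 19 to 25 mm) for 2 s (contact force between the fingers and tongs above 1 N and contact force between tongs and rest below 0.05 N and distance between left_tip and right_tip between 0.019 and 0.025 m and contact force between tongs and dish below 0.05 N and horizontal distance between tips_mid and dish below 0.045 m and height (world z) of tips_mid between 0.045 and 0.22 m and angle between tongs's own z axis and vertical below 0.35 rad and linear speed of tongs below 0.02 m/s and angular speed of tongs below 0.2 rad/s), for 2 s.
At the end, for the whole second after the job is handed in: The fingers hold the tongs, touching neither rest nor dish, level within 20 degrees and still, the tips' lower ends 45 to 220 mm above the worktop (dish rim 30 mm) and within 45 mm of the dish's middle seen from above; the tip gap is 19 to 25 mm (mark 22 mm); all four marbles are in the dish (all of step 3 and horizontal distance between each of marble1_center, marble2_center, marble3_center, marble4_center and dish below 0.077 m and height (world z) of each of marble1_center, marble2_center, marble3_center, marble4_center below 0.032 m); the arm keeps its last pose, push and grip.
It fails at once if a marble leaves the dish (horizontal distance between any of marble1_center, marble2_center, marble3_center, marble4_center and dish above 0.1 m).
It fails at once if a bystander is shifted by more than 3 cm or tipped (distance of any of loupe, beaker, cassette from where it was at the start of the episode above 0.03 m or angle between any of loupe, beaker, cassette's own z axis and vertical above 0.5 rad).
It also fails if it takes over 64 s, if anything falls off the work surface, if the arm or the gripper's body presses on something with over 40 N, if the wrist force passes 120 N, or if a joint passes its speed limit or range.

### The arm

A 7-joint arm with a two-finger parallel gripper is mounted at the origin on the work surface; the furniture and walls round the work are solid. World frame = base frame: x ahead of the robot, y to its left, z up, the work surface at z = 0. Lengths are in m, angles in rad, forces in N, time in s.
With the tool pointing down it reaches from about 0.35 to 0.9 m from the base axis. Payload 8.1 kg.
Tool frame: the origin (TCP) lies at the very end of the fingers, on their centre line; the grasp point (between the pads) lies 19 mm behind it (arm.tcp_to_grasp is the z of the grasp point in the tool frame, in m); z points along the fingers, y is the line along which they close (so a half turn about z gives the same grasp; the last joint's range is limited). The gripper opens to 92 mm and grips with 3 to 60 N. Pads are 19 mm wide; open, the fingers measure 130 mm over their backs; the gripper's body (75 mm by 190 mm) begins 47 mm behind the grasp point.
Start: joints at [-1.281, 0.434, 0.025, 1.573, -0.012, 1.134, -0.075], TCP at [0.239, 0.577, 0.227] pointing down, gripper open.
Joint ranges: [-2.62, 2.62], [-0.44, 2.09], [-1.27, 1.32], [0.08, 2.57], [-1.32, 4.46], [0.12, 2], [-2.74, 2.74]. Speed limits (rad/s): [2.22, 2.22, 3.01, 3.01, 3.14, 3.14, 3.14].

### API

Orientations are given as a rotation vector (axis times angle).
In Python, from cell import readout, vision, sign_off, arm gives the robot as it stands. The module is installed in compiled form; this text tells all that it offers.
- The arm moves only by the shell command python3 -m creep 'ROWS' [FORCE]. ROWS is JSON, a list of rows, each a list of 5 numbers: the shift along the tool's x, y, z in units of 4 cm (1.0 is 4 cm), then the turn about the tool's z in units of 4 degrees (1.0 is 4 degrees), then the opening, from 0 (shut) to 1 (fully open). A call has 1 to 12 rows; each row shifts and turns the commanded pose from where the row before left it, along the tool's axes as they then stand; what a row does not reach is not made up. A row lasts 1/8 s, in which the tool goes at most 62.5 mm and 10.7 degrees, less where a joint would pass 70% of its speed; a pose out of reach is approached as far as the arm can. A call with a number of a shift or a turn outside -1 to 1 is refused whole. A call with a gripper value outside its range is refused whole. The fingers move at their own pace and stop on an object; FORCE is the grip in N (left out, the last holds). Time passes only in rows, so rows that do not move let the fingers close. It gives the time, the measured TCP pose, the force, the opening and the grip force at its end, in the units of the state.
- readout.observe(): the state, without advancing time (a new reading comes with each control period).
- vision.get_image(name): name is "scene" or "top" or "wrist"; returns a dict with "pixels" (384x512x3 uint8, blue, green, red), "z_map" (384x512 float32, m along the optical axis (not along the pixel's ray), 0 where there is no reading), "camera_matrix" (3x3 intrinsics, pixels), "position" and "rotation" of the camera in the world. Camera axes: x right, y up, looking along -z (the intrinsics and any distortion apply to the point x, -y, -z); pixel columns grow to the right and rows downward; lengths in m; the calibration is good to about 2 mm. A picture is of the moment at which its call begins.
- sign_off(): hands the job in; it is judged then, once.
The state is a dict: "clock": time; "joints": joint angles; "dq": joint speeds; "joint_efforts": joint torques, N m; "position": TCP position; "ee_rot": TCP orientation; "force": force on the tool from outside, world axes, zero at the start; "ft_torque": the same for the moment, N m; "width": opening from 0.0 (shut) to 1.0 (fully open); "gripper_force": force on a finger pad.
Only numpy, scipy, OpenCV 4.12 (cv2) and the standard library are available. Lean on these libraries where they do the work, as an engineer would, in place of code of your own. Each camera call takes 0.05 s, during which the arm holds its last target. There are 200 camera calls.

## Working session

There is one attempt and no reset: what is moved stays moved. The work goes in short steps, Python scripts to look and compute and a shell command to move; the robot and the scene stay as the last step left them, time stands still between calls to the robot, and variables do not carry over. Pictures are saved under pics/ and viewed, at most 10 in all, crops included, and the job is handed in when it is done.

```bash
mkdir -p pics
cat > h.py <<'E'
import numpy as np, cv2
from cell import readout, vision, sign_off, arm
def grab(n):
    d=vision.get_image(n); return d
def world(d):
    z=d["z_map"]; K=d["camera_matrix"]; v,u=np.mgrid[:384,:512]
    p=np.stack([(u-K[0,2])/K[0,0]*z,-(v-K[1,2])/K[1,1]*z,-z],-1)
    R=np.array(d["rotation"]); 
    if R.shape!=(3,3): R=cv2.Rodrigues(R)[0]
    return p@R.T+np.array(d["position"])
E
python3 - <<'E'
from h import *
print(readout.observe())
ims=[]
for n in("scene","top"):
    d=grab(n); W=world(d); np.savez(n+".npz",px=d["pixels"],W=W); print(n,d["position"],d["rotation"],d["camera_matrix"]); ims.append(d["pixels"])
cv2.imwrite("pics/a.png",cv2.resize(ims[1],(800,600))); cv2.imwrite("pics/b.png",ims[0])
E
```

```text
{'clock': 0.0, 'joints': array([-1.28058305,  0.43521634,  0.02499713,  1.57409296, -0.01160339,
        1.13397371, -0.075074  ]), 'dq': array([ 1.00641328e-03, -4.88837387e-04,  1.45814401e-04,  3.50598907e-04,
       -3.04282117e-04, -8.45048164e-05,  7.06141659e-05]), 'joint_efforts': array([-1.85976642e-03, -6.67849159e+01,  9.84582715e-01, -3.14463794e+01,
       -6.03700010e-02,  4.30243893e-02,  1.87534156e-04]), 'position': array([0.23911573, 0.57690835, 0.22595097]), 'ee_rot': array([-6.13143138e-01, -3.08101892e+00,  2.41477915e-03]), 'force': array([-0.33919759, -0.2257112 ,  0.12309217]), 'ft_torque': array([-0.07758753,  0.04336912,  0.02920817]), 'gripper_force': 0.0, 'width': 0.999408007047833}
scene [0.26264875 0.37618462 0.59440958] [ 0.32643463 -1.17367142 -2.38583677] [[450.0490764    0.         253.00664037]
 [  0.         450.0490764  183.5677796 ]
 [  0.           0.           1.        ]]
top [ 0.54104296 -0.21083132  0.91237563] [ 0.11463163 -0.06169448 -1.58846528] [[398.12061144   0.         260.73524407]
 [  0.         398.12061144 194.14278455]
 [  0.           0.           1.        ]]
```

View pics/a.png

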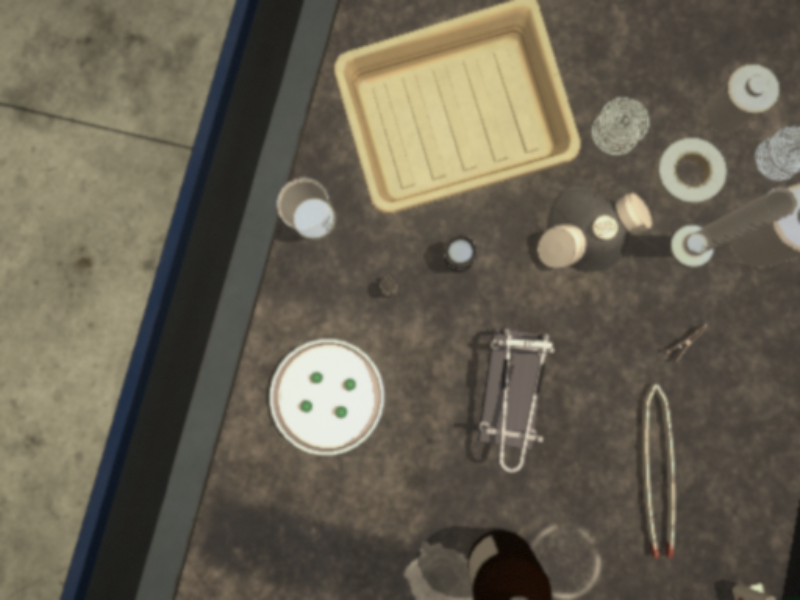

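View pics/b.png

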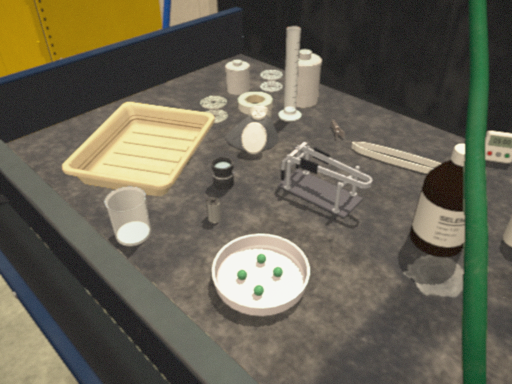

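The top view shows the tongs on the rest (tips near (525,335), U-bend at (512,470) in the 800x600 view). The dish is at (327,396) with four marbles, the cassette at (387,287), the loupe at (460,252) and the beaker at (310,210). The bottle stands to the lower right of the dish.

Run:
```python
from h import *
t=np.load("top.npz"); W=t["W"]; px=t["px"].astype(int)
for nm,(u,v) in dict(loupe=(460,252),beaker=(312,218),cass=(387,287),bottle=(510,570),cyl=(695,245),ubend=(512,468)).items():
    print(nm,np.median(W[int(v*.64)-1:int(v*.64)+2,int(u*.64)-1:int(u*.64)+2].reshape(-1,3),0).round(3))
g=((px[...,1]-px[...,2]>25)&(px[...,1]-px[...,0]>15)).astype(np.uint8)
n,l,s,c=cv2.connectedComponentsWithStats(g)
for i in range(1,n):
    if s[i,4]>8: print("green",c[i],s[i,4],np.median(W[l==i],0).round(4))
# dish rim
v,u=np.mgrid[:384,:512]
m=(np.hypot(u-209,v-253)<45)&(W[...,2]>.022)&(W[...,2]<.04)
P=W[m]; A=np.c_[2*P[:,:2],np.ones(len(P))]; x=np.linalg.lstsq(A,(P[:,:2]**2).sum(1),rcond=None)[0]
print("dish",x[:2],np.sqrt(x[2]+x[0]**2+x[1]**2),len(P))
# tongs region
m=(u>295)&(u<365)&(v>200)&(v<310)
for lo,hi in((.003,.012),(.055,.1)):
    k=m&(W[...,2]>lo)&(W[...,2]<hi)
    P=W[k][:,:2]; print(lo,len(P),P.mean(0),cv2.minAreaRect(P.astype(np.float32)*1000))
# plan rendering of world heights (1mm/px) for tongs with both cams
im=np.zeros((260,260,3),np.uint8)
cx,cy=W[int(388*.64),int(518*.64),:2]; print("c",cx,cy)
C=np.zeros((600,800,3),np.uint8)
crop=t["px"][195:310,290:370]; a=cv2.resize(crop,None,fx=5,fy=5,interpolation=cv2.INTER_CUBIC)
h=np.clip(W[195:310,290:370,2]*2500,0,255).astype(np.uint8); b=cv2.applyColorMap(cv2.resize(h,None,fx=5,fy=5,interpolation=cv2.INTER_NEAREST),cv2.COLORMAP_JET)
cv2.imwrite("pics/c.png",np.hstack([a,b])[:600])
```

```text
loupe [ 0.71  -0.257  0.05 ]
beaker [ 0.776 -0.039  0.006]
cass [ 0.663 -0.153  0.052]
bottle [ 0.312 -0.3    0.15 ]
cyl [ 0.713 -0.583  0.048]
ubend [ 0.408 -0.322  0.004]
green [202.48387097 241.22580645] 31 [ 0.5389 -0.0492  0.0209]
green [223.72413793 245.5862069 ] 29 [ 0.5272 -0.0978  0.022 ]
green [195.90909091 259.6969697 ] 33 [ 0.4975 -0.0353  0.0215]
green [218.41935484 263.4516129 ] 31 [ 0.4898 -0.0863  0.0218]
dish [ 0.51087209 -0.06406938] 0.07449180508062896 602
0.003 2184 [ 0.51216982 -0.32813817] ((504.0025939941406, -335.0322265625), (153.74343872070312, 241.93936157226562), 88.37604522705078)
0.055 855 [ 0.51261968 -0.32909389] ((503.48431396484375, -327.3215637207031), (75.75928497314453, 185.72537231445312), 80.32311248779297)
c 0.5183184202328962 -0.33650514555879874
```

View pics/c.png

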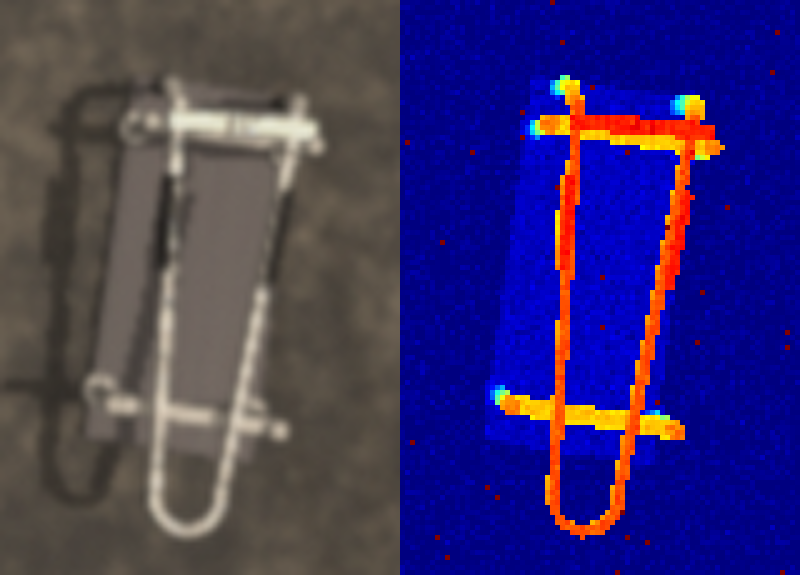

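Here the crop shows the black grip plates at (165,230) and (278,240). The front bar is at about v=125 and the rear bar at about v=415, so the tongs head image-up with a slight tilt. Next I'll compute the rest pose and check the green hose.

Run:
```python
from h import *
t=np.load("top.npz"); W=t["W"]; v,u=np.mgrid[:384,:512]
m=(u>295)&(u<365)&(v>205)&(v<310)
foot=m&(W[...,2]>.0035)&(W[...,2]<.012)&(u>300)&(u<352)&(v>210)&(v<288)
P=W[foot][:,:2]; 
arms=m&(W[...,2]>.071)&(W[...,2]<.1)
A=W[arms]; print("arms z",np.percentile(A[:,2],[5,50,95]))
mid=[]
for r in range(226,296):
    k=np.where(arms[r])[0]
    if len(k)>=2 and k[-1]-k[0]>6:
        a=W[r,k[k<(k[0]+k[-1])/2]].mean(0); b=W[r,k[k>=(k[0]+k[-1])/2]].mean(0); mid.append(np.r_[(a+b)/2,np.linalg.norm(a-b)])
mid=np.array(mid); f=np.polyfit(mid[:,0],mid[:,1],1); print("mid line",f,"heading deg",np.degrees(np.arctan(f[0])),mid[[0,20,40,-1]].round(3))
h=np.arctan(f[0]); d=np.array([np.cos(h),np.sin(h)])
s=A[:,:2]@d; 
for z0,z1 in((.064,.0705),):
    k=m&(W[...,2]>z0)&(W[...,2]<z1); B=W[k]; print(np.histogram(B[:,:2]@d,np.arange(.28,.6,.01)))
print("arm s range",s.min(),s.max())
hi=s.min()+.123
# origin: along d at s, on the mid line
n=np.array([-d[1],d[0]]); c=np.median(mid[:,:2]@n); print("origin from ubend",d*hi+n*c)
sc=np.load("scene.npz")["W"]; p=np.load("scene.npz")["px"].astype(int)
for uv in((480,50),(480,200),(482,350)): print("hose",sc[uv[1],uv[0]].round(3))
b=sc[150:250,415:470].reshape(-1,3); b=b[(b[:,2]>.03)&(b[:,2]<.3)&(b[:,1]<-.1)]; print("bottle",np.median(b,0),b.max(0),b.min(0))
```

```text
arms z [0.07236787 0.081652   0.08811326]
mid line [-0.17067646 -0.24082025] heading deg -9.685710536755176 [[ 0.565 -0.338  0.083  0.046]
 [ 0.524 -0.33   0.083  0.043]
 [ 0.484 -0.324  0.081  0.034]
 [ 0.426 -0.314  0.08   0.026]]
(array([ 0,  0,  0,  0,  0,  0,  0,  0,  0,  0,  0,  0,  0,  0,  0,  0,  0,
        0,  0,  1,  0,  0, 83,  0,  1,  0,  0,  0,  0,  2,  4]), array([0.28, 0.29, 0.3 , 0.31, 0.32, 0.33, 0.34, 0.35, 0.36, 0.37, 0.38,
       0.39, 0.4 , 0.41, 0.42, 0.43, 0.44, 0.45, 0.46, 0.47, 0.48, 0.49,
       0.5 , 0.51, 0.52, 0.53, 0.54, 0.55, 0.56, 0.57, 0.58, 0.59]))
arm s range 0.4585145214939694 0.6390211419951367
origin from ubend [ 0.53326789 -0.33194806]
hose [ 0.302 -0.454  0.308]
hose [ 0.234 -0.178  0.206]
hose [ 0.179 -0.038  0.088]
bottle [ 0.27538205 -0.26602937  0.12338285] [ 0.32008736 -0.11357291  0.22770938] [ 0.2284915  -0.3180859   0.03000166]
```

```bash
python3 - <<'E'
from h import *
s=np.load("scene.npz"); W=s["W"]; p=s["px"].astype(int)
g=(p[...,1]-p[...,2]>25)&(p[...,1]-p[...,0]>10)
for r in range(0,384,32):
    k=np.where(g[r,440:])[0]+440
    if len(k): c=W[r,k]; print(r,k[0],k[-1],np.median(c,0).round(3), c.max(0).round(2),c.min(0).round(2))
E
python3 -m creep '[[0,0,0,0,1]]' 20
```

```text
0 469 485 [ 0.337 -0.561  0.359] [ 0.35 -0.56  0.36] [ 0.32 -0.57  0.35]
32 470 487 [ 0.315 -0.496  0.324] [ 0.33 -0.49  0.33] [ 0.3  -0.5   0.32]
64 470 488 [ 0.296 -0.434  0.292] [ 0.31 -0.43  0.29] [ 0.28 -0.45  0.28]
96 469 487 [ 0.281 -0.371  0.264] [ 0.29 -0.37  0.27] [ 0.27 -0.38  0.26]
128 466 486 [ 0.268 -0.304  0.242] [ 0.28 -0.3   0.25] [ 0.26 -0.32  0.23]
160 466 484 [ 0.256 -0.245  0.224] [ 0.27 -0.24  0.23] [ 0.24 -0.25  0.22]
192 464 485 [ 0.244 -0.19   0.209] [ 0.26 -0.19  0.21] [ 0.23 -0.2   0.2 ]
224 466 486 [ 0.23  -0.143  0.192] [ 0.24 -0.14  0.19] [ 0.22 -0.15  0.18]
256 465 487 [ 0.219 -0.108  0.171] [ 0.23 -0.11  0.17] [ 0.21 -0.12  0.16]
288 464 486 [ 0.209 -0.08   0.145] [ 0.22 -0.08  0.15] [ 0.2  -0.09  0.14]
320 462 486 [ 0.199 -0.055  0.117] [ 0.21 -0.05  0.12] [ 0.19 -0.06  0.1 ]
352 463 485 [ 0.187 -0.034  0.084] [ 0.2  -0.03  0.09] [ 0.18 -0.04  0.07]
clock: 0.22
position: [0.2392, 0.5772, 0.2263]
ee_rot: [-0.613, -3.081, 0.001]
force: [-0.4, -1.1, -0.8]
width: 1.001
gripper_force: 0.0
```

```bash
python3 -m creep '[[-0.98,0,0,0.9,1],[-0.98,0,0,0.9,1],[-0.98,0,0,0.9,1],[-0.98,0,0,0.9,1],[-0.98,0,0,0.9,1],[-0.98,0,0,0.9,1],[-0.98,0,0,0.9,1],[-0.98,0,0,0.9,1],[-0.98,0,0,0.9,1],[-0.98,0,0,0.9,1],[-0.98,0,0,0.9,1],[-0.98,0,0,0.9,1]]' 20
```

```text
clock: 1.72
position: [0.5795, 0.2671, 0.2265]
ee_rot: [-1.707, -2.637, 0.0]
force: [0.1, 0.2, -0.2]
width: 1.003
gripper_force: 0.0
```

```bash
python3 -m creep '[[-0.98,0,0,0.9,1],[-0.98,0,0,0.9,1],[-0.98,0,0,0.9,1],[-0.98,0,0,0.9,1],[-0.98,0,0,0.9,1],[-0.98,0,0,0.9,1],[-0.98,0,0,0.9,1],[-0.98,0,0,0.9,1],[-0.98,0,0,0.9,1],[-0.98,0,0,0.9,1],[-0.98,0,0,0.9,1],[-0.98,0,0,0.9,1]]' && python3 -m creep '[[-0.98,0,0,1,1],[-0.98,0,0,1,1],[-0.9,0,0,1,1],[0,0,0,1,1],[0,0,0,1,1],[0,0,0,1,1],[0,0,0,1,1],[0,0,0,1,1],[0,0,0,1,1],[0,0,0,1,1],[0,0,0,1,1],[0,0,0,1,1]]'
```

```text
clock: 3.22
position: [0.6146, -0.1909, 0.2265]
ee_rot: [-2.558, -1.824, 0.0]
force: [0.0, -0.2, -0.1]
width: 1.001
gripper_force: 0.0
clock: 4.72
position: [0.5707, -0.2949, 0.2266]
ee_rot: [-3.078, -0.626, 0.0]
force: [0.5, 0.2, -0.1]
width: 0.999
gripper_force: 0.0
```

```bash
cat >> h.py <<'E'
def pose():
    s=readout.observe(); R=cv2.Rodrigues(np.array(s["ee_rot"]))[0]; return np.array(s["position"]),R,np.degrees(np.arctan2(R[1,0],R[0,0]))
def to(t,yaw,turnfirst=True):
    p,R,y=pose(); a=(y-yaw+180)%360-180
    print("now",p.round(4),"yaw",round(y,2),"cw turn units",round(a/4,2),"shift units (before turn)",(R.T@(np.array(t)-p)/.04).round(2))
    c,s=np.cos(np.radians(yaw)),np.sin(np.radians(yaw)); R2=np.array([[c,s,0],[s,-c,0],[0,0,-1]])
    print("  (after turn)",(R2.T@(np.array(t)-p)/.04).round(2))
E
python3 -c "
from h import *
to([.534,-.332,.2],-9.7); print(readout.observe()['joints'])"
```

```text
now [ 0.5707 -0.2949  0.2266] yaw 22.97 cw turn units 8.17 shift units (before turn) [-1.21  0.5   0.66]
  (after turn) [-0.75  1.07  0.66]
[-0.09558658  0.54522284  0.7764063   1.56993309 -0.40183713  1.19291767
 -0.41125013]
```

```bash
python3 -m creep '[[-0.6,0.25,0.3,1,1],[-0.6,0.25,0.3,1,1],[0,0,0,1,1],[0,0,0,1,1],[0,0,0,1,1],[0,0,0,1,1],[0,0,0,1,1],[0,0,0,1,1],[0,0,0,0.17,1],[0,0,0,0,1]]'
python3 - <<'E'
from h import *
to([.534,-.332,.056],-9.7); print(readout.observe()['joints'].round(2))
d=grab("wrist"); np.savez("w.npz",px=d["pixels"],W=world(d)); cv2.imwrite("pics/d.png",d["pixels"])
E
```

```text
clock: 5.98
position: [0.5322, -0.3317, 0.2024]
ee_rot: [-3.13, 0.264, 0.001]
force: [-0.4, 0.1, -0.9]
width: 0.999
gripper_force: 0.0
now [ 0.5322 -0.3317  0.2024] yaw -9.63 cw turn units 0.02 shift units (before turn) [ 0.05 -0.    3.66]
  (after turn) [ 0.04 -0.    3.66]
[-0.11  0.59  0.92  1.65 -0.5   1.16 -0.8 ]
```

View pics/d.png

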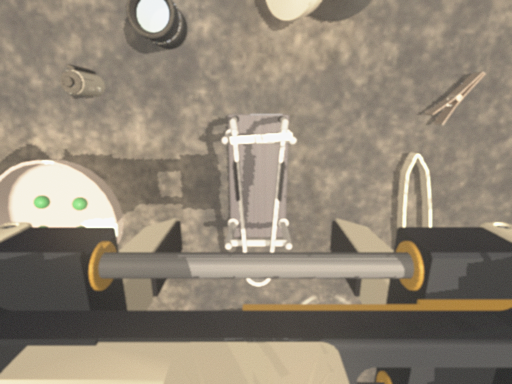

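The wrist view shows the tongs between the fingers: front bar at (260,138), rear bar at (258,243), grip plates at (237,185) and (280,185).

Run:
```python
from h import *
t=np.load("w.npz"); W=t["W"]; v,u=np.mgrid[:384,:512]
m=(u>215)&(u<305)&(v>112)&(v<248)&(W[...,2]>.05)&(W[...,2]<.1)
th=np.radians(-9.7); d=np.array([np.cos(th),np.sin(th)]); n=np.array([-d[1],d[0]])
P=W[m]; s=P[:,:2]@d; c=P[:,:2]@n
for a in np.arange(.49,.66,.01):
    k=(s>=a)&(s<a+.01)
    if k.sum()>3:
        cc=c[k]; q=(cc.min()+cc.max())/2; l=cc[cc<q]; r=cc[cc>=q]; print(round(a,3),k.sum(),"mid",((np.median(l)+np.median(r))/2).round(4),"w",np.ptp(cc).round(3),"z",np.median(P[k,2]).round(3))
p=np.array([.534,-.332]); print(p@d,p@n)
```

```text
0.5 472 mid -0.2399 w 0.075 z 0.068
0.51 101 mid -0.2394 w 0.07 z 0.08
0.52 75 mid -0.2398 w 0.037 z 0.081
0.53 76 mid -0.2394 w 0.039 z 0.081
0.54 79 mid -0.2394 w 0.04 z 0.081
0.55 79 mid -0.2398 w 0.041 z 0.081
0.56 108 mid -0.2398 w 0.047 z 0.082
0.57 134 mid -0.2398 w 0.049 z 0.086
0.58 140 mid -0.2397 w 0.05 z 0.086
0.59 145 mid -0.2398 w 0.052 z 0.086
0.6 123 mid -0.2396 w 0.052 z 0.081
0.61 94 mid -0.2395 w 0.05 z 0.081
0.62 615 mid -0.2401 w 0.075 z 0.085
0.63 226 mid -0.2394 w 0.062 z 0.08
0.64 79 mid -0.2398 w 0.06 z 0.065
0.5823041265090286 -0.23728022304978802
```

```bash
python3 -m creep '[[0.06,0.06,0.7,0,1],[0,0,0.7,0,1],[0,0,0.7,0,1],[0,0,0.7,0,1],[0,0,0.5,0,1],[0,0,0.36,0,1],[0,0,0,0,1],[0,0,0,0,1]]' && python3 -m creep '[[0,0,0,0,0.5],[0,0,0,0,0.45],[0,0,0,0,0.39],[0,0,0,0,0.39],[0,0,0,0,0.39],[0,0,0,0,0.39]]' 20
```

```text
clock: 7.02
position: [0.5355, -0.3343, 0.0571]
ee_rot: [3.13, -0.263, 0.002]
force: [0.1, 0.4, 0.4]
width: 0.999
gripper_force: 0.0
clock: 7.78
position: [0.5351, -0.3339, 0.0564]
ee_rot: [3.131, -0.263, 0.0]
force: [-0.2, -0.1, 0.2]
width: 0.415
gripper_force: 7.5
```

```bash
python3 -m creep '[[0,0,0,0,0.37],[0,0,-0.2,0,0.37],[0,0,-0.5,0,0.37],[0,0,-0.7,0,0.37],[0,0,-0.7,0,0.37],[0,0,-0.3,0,0.37],[0,0,0,0,0.37],[0,0,0,0,0.37]]' 20
python3 - <<'E'
from h import *
d=grab("wrist"); np.savez("w.npz",px=d["pixels"],W=world(d)); cv2.imwrite("pics/e.png",cv2.resize(d["pixels"][60:310,140:380],None,fx=2.4,fy=2.4,interpolation=cv2.INTER_CUBIC))
E
```

```text
clock: 8.78
position: [0.5348, -0.3333, 0.1515]
ee_rot: [-3.13, 0.262, 0.002]
force: [-0.2, 1.0, -1.1]
width: 0.37
gripper_force: 9.7
```

View pics/e.png

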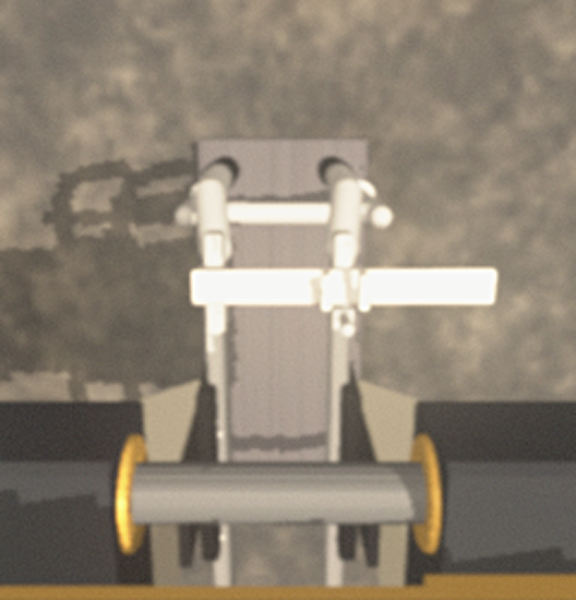

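The tongs are lifted and the pin at (347,320) sits between the ribs at about (322) and (363), so the gap is close to the mark. Now I'll travel to the dish.

```bash
python3 -m creep '[[-0.06,-0.35,0,0,0.37],[-0.12,-0.7,0,0,0.37],[-0.15,-0.85,0,0,0.37],[-0.15,-0.85,0,0,0.37],[-0.15,-0.85,0,0,0.37],[-0.13,-0.84,0,0,0.37],[-0.6,-0.5,0,0,0.37],[-0.6,-0.5,0,0,0.37],[-0.5,-0.45,0,0,0.37],[-0.5,-0.4,0,0,0.37],[-0.26,-0.24,0,0,0.37],[0,0,0,0,0.37]]'
python3 - <<'E'
from h import *
from scipy.optimize import least_squares
for n in("scene","top","wrist"):
    if n=="wrist":
        d=grab(n); W=world(d); px=d["pixels"].astype(int); cv2.imwrite("pics/f.png",d["pixels"]); 
    else: t=np.load(n+".npz"); W=t["W"]; px=t["px"].astype(int)
    P=W.reshape(-1,3); k=(np.hypot(P[:,0]-.512,P[:,1]+.066)<.1)&(P[:,2]>.0265)&(P[:,2]<.034)&(np.hypot(P[:,0]-.512,P[:,1]+.066)>.06); Q=P[k]
    r=least_squares(lambda x:np.hypot(Q[:,0]-x[0],Q[:,1]-x[1])-x[2],[.512,-.066,.079],loss="soft_l1",f_scale=.002); print(n,len(Q),r.x.round(4))
    g=((px[...,1]-px[...,2]>25)&(px[...,1]-px[...,0]>15)).astype(np.uint8)
    N,l,s,c=cv2.connectedComponentsWithStats(g)
    for i in range(1,N):
        m=np.median(W[l==i],0)
        if s[i,4]>8 and abs(m[0]-.51)<.1 and abs(m[1]+.064)<.1: print("  marble",m.round(4),s[i,4])
print(pose())
E
```

```text
clock: 10.32
position: [0.4507, -0.0531, 0.1519]
ee_rot: [-3.13, 0.259, 0.002]
force: [0.1, -1.3, -2.0]
width: 0.371
gripper_force: 9.7
scene 816 [ 0.5091 -0.0664  0.0783]
  marble [ 0.5243 -0.0945  0.0208] 63
  marble [ 0.4859 -0.0811  0.021 ] 66
  marble [ 0.5348 -0.0466  0.0205] 65
  marble [ 0.4943 -0.0317  0.0205] 74
top 440 [ 0.511  -0.0646  0.0781]
  marble [ 0.5389 -0.0492  0.0209] 31
  marble [ 0.5272 -0.0978  0.022 ] 29
  marble [ 0.4975 -0.0353  0.0215] 33
  marble [ 0.4898 -0.0863  0.0218] 31
wrist 2419 [ 0.511  -0.0664  0.0779]
  marble [ 0.5376 -0.0509  0.0212] 191
  marble [ 0.5272 -0.0981  0.0214] 182
  marble [ 0.4952 -0.041   0.0197] 29
  marble [ 0.4891 -0.0795  0.0211] 18
(array([ 0.45143315, -0.05397626,  0.15217965]), array([[ 9.86298122e-01, -1.64972642e-01, -2.02872814e-04],
       [-1.64972533e-01, -9.86298049e-01,  4.70693810e-04],
       [-2.77744662e-04, -4.30775979e-04, -9.99999869e-01]]), np.float64(-9.495639201170825))
```

View pics/f.png

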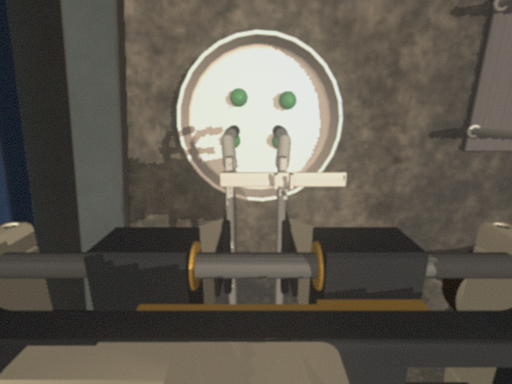

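The dish centre is about (0.5107,-0.0655) and the tips, at (231,135) and (280,135), are over its middle. The marbles at (239,97), (288,100), (235,142) and (278,142) are clear of a straight descent.

```bash
python3 -m creep '[[0,0,0.4,0,0.37],[0,0,0.6,0,0.37],[0,0,0.6,0,0.37],[0,0,0.5,0,0.37],[0,0,0.3,0,0.37],[0,0,0.1,0,0.37],[0,0,0,0,0.37],[0.15,0,0,0,0.37],[0.2,0,0,0,0.37],[0.2,0,0,0,0.37],[0.2,0,0,0,0.37],[0,0,0,0,0.37]]' && python3 -m creep '[[-0.026,0.194,0,0,0.37],[-0.075,0.181,0,0,0.37],[-0.119,0.155,0,0,0.37],[-0.155,0.119,0,0,0.37],[-0.181,0.075,0,0,0.37],[-0.194,0.026,0,0,0.37],[-0.194,-0.026,0,0,0.37],[-0.181,-0.075,0,0,0.37],[-0.155,-0.119,0,0,0.37],[-0.119,-0.155,0,0,0.37],[-0.075,-0.181,0,0,0.37],[-0.026,-0.194,0,0,0.37]]'
```

```text
clock: 11.88
position: [0.482, -0.0601, 0.0524]
ee_rot: [3.13, -0.262, 0.001]
force: [-0.1, 0.6, -0.8]
width: 0.366
gripper_force: 9.7
clock: 13.38
position: [0.422, -0.0491, 0.0523]
ee_rot: [-3.131, 0.262, 0.0]
force: [0.1, -0.4, -0.7]
width: 0.372
gripper_force: 9.7
```

```bash
python3 -m creep '[[0.026,-0.194,0,0,0.37],[0.075,-0.181,0,0,0.37],[0.119,-0.155,0,0,0.37],[0.155,-0.119,0,0,0.37],[0.181,-0.075,0,0,0.37],[0.194,-0.026,0,0,0.37],[0.194,0.026,0,0,0.37],[0.181,0.075,0,0,0.37],[0.155,0.119,0,0,0.37],[0.119,0.155,0,0,0.37],[0.075,0.181,0,0,0.37],[0.026,0.194,0,0,0.37]]'
python3 - <<'E'
from h import *
old=np.array([[.538,-.050],[.527,-.098],[.496,-.037],[.489,-.084]])
for n in("top","scene","wrist"):
    d=grab(n); W=world(d); px=d["pixels"].astype(int); cv2.imwrite(f"pics/g_{n}.png",d["pixels"])
    g=((px[...,1]-px[...,2]>25)&(px[...,1]-px[...,0]>15)).astype(np.uint8)
    N,l,s,c=cv2.connectedComponentsWithStats(g)
    for i in range(1,N):
        m=np.median(W[l==i],0)
        if s[i,4]>4 and abs(m[0]-.51)<.1 and abs(m[1]+.064)<.1: print(n,m.round(4),s[i,4],"d old",np.hypot(*(old-m[:2]).T).round(3))
E
```

```text
clock: 14.88
position: [0.4812, -0.0605, 0.0523]
ee_rot: [3.131, -0.263, 0.0]
force: [0.3, 0.6, -0.2]
width: 0.37
gripper_force: 9.7
top [ 0.5701 -0.0559  0.0219] 30 d old [0.033 0.06  0.076 0.086]
top [ 0.5569 -0.0441  0.0216] 33 d old [0.02  0.062 0.061 0.079]
top [ 0.5025 -0.121   0.0214] 22 d old [0.079 0.034 0.084 0.039]
scene [ 0.5551 -0.0424  0.0201] 103 d old [0.019 0.062 0.059 0.078]
scene [ 0.4966 -0.0588  0.0191] 34 d old [0.042 0.05  0.022 0.026]
wrist [ 0.5695 -0.0571  0.0213] 480 d old [0.032 0.059 0.076 0.085]
wrist [ 0.5559 -0.0453  0.0212] 449 d old [0.019 0.06  0.061 0.077]
wrist [ 0.5049 -0.123   0.0199] 88 d old [0.08  0.033 0.086 0.042]
wrist [ 0.4987 -0.0649  0.0218] 168 d old [0.042 0.044 0.028 0.021]
```

View pics/g_wrist.png

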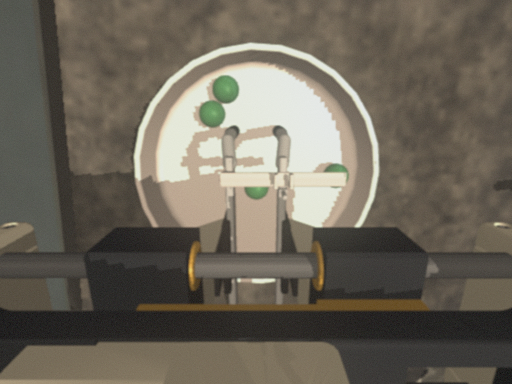

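All four marbles are in the dish, at (226,89), (212,113), (336,176) and (257,188). Each is at least 19 mm from every old spot, though one only just. I'll nudge the near pair, then recheck.

```bash
python3 -m creep '[[0.05,-0.1,0,0,0.37],[0.08,-0.12,0,0,0.37],[0.04,-0.08,0,0,0.37],[0,0,0,0,0.37],[-0.1,0.15,0,0,0.37],[-0.07,0.15,0,0,0.37],[0,0,0,0,0.37],[0,0,0,0,0.37]]'
python3 - <<'E'
from h import *
old=np.array([[.538,-.050],[.527,-.098],[.496,-.037],[.489,-.084]])
for n in("wrist",):
    d=grab(n); W=world(d); px=d["pixels"].astype(int)
    g=((px[...,1]-px[...,2]>25)&(px[...,1]-px[...,0]>15)).astype(np.uint8)
    N,l,s,c=cv2.connectedComponentsWithStats(g)
    for i in range(1,N):
        m=np.median(W[l==i],0)
        if s[i,4]>14 and abs(m[0]-.51)<.1 and abs(m[1]+.064)<.1: print(n,m.round(4),s[i,4],"d old",np.hypot(*(old-m[:2]).T).round(3))
E
```

```text
clock: 16.02
position: [0.4812, -0.0599, 0.0524]
ee_rot: [-3.13, 0.263, -0.0]
force: [0.4, -0.0, -0.7]
width: 0.372
gripper_force: 9.7
wrist [ 0.5695 -0.0571  0.0212] 476 d old [0.032 0.059 0.076 0.085]
wrist [ 0.5636 -0.0389  0.0211] 468 d old [0.028 0.069 0.068 0.087]
wrist [ 0.5046 -0.1243  0.0198] 100 d old [0.081 0.035 0.088 0.043]
wrist [ 0.4988 -0.0648  0.0219] 169 d old [0.042 0.044 0.028 0.022]
```

All marbles are now at least 22 mm from any starting spot. Next: raise straight up, centre, and check the gap.

```bash
python3 -m creep '[[0,0,-0.3,0,0.37],[0,0,-0.5,0,0.37],[0,0,-0.6,0,0.37],[0,0,-0.5,0,0.37],[-0.2,0,-0.3,0,0.37],[-0.3,0,0,0,0.37],[-0.2,0,0,0,0.37],[-0.06,0,0,0,0.37],[0,0,0,0,0.37],[0,0,0,0,0.37],[0,0,0,0,0.37]]'
python3 - <<'E'
from h import *
p,R,y=pose(); print(p,y,"tips",p+R@[.06,0,.041])
d=grab("wrist"); W=world(d); cv2.imwrite("pics/i.png",cv2.resize(d["pixels"][90:250,190:370],None,fx=3.7,fy=3.7,interpolation=cv2.INTER_CUBIC))
K=d["camera_matrix"];print(W[180,240].round(4),W[180,335].round(4))
E
```

```text
clock: 17.45
position: [0.4514, -0.0549, 0.1403]
ee_rot: [3.13, -0.263, 0.0]
force: [-0.5, 0.2, -1.0]
width: 0.375
gripper_force: 9.7
[ 0.45141599 -0.05493977  0.14025475] -9.598598732309691 tips [ 0.51057553 -0.06495966  0.0992578 ]
[ 0.4933 -0.0547  0.1693] [ 0.4856 -0.0992  0.169 ]
```

View pics/i.png

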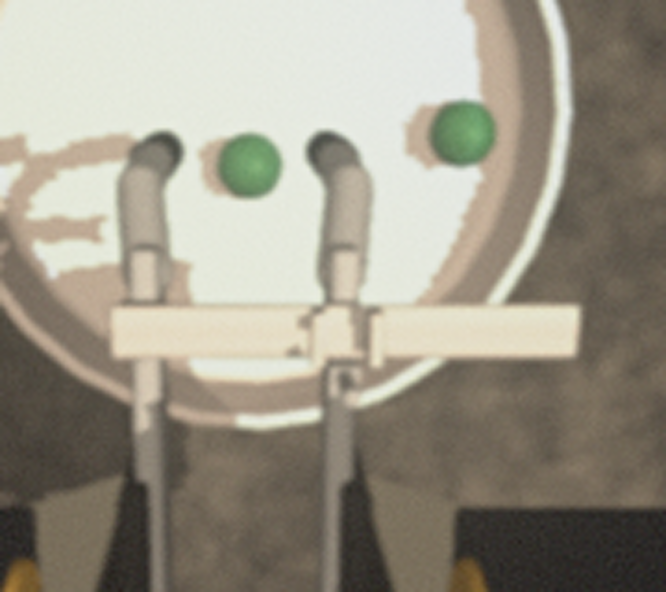

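The pin at (344,380) stands midway between the ribs at (310,335) and (374,335), offset by only about 0.3 mm. I'll hold it there.

```bash
R='x'; python3 -m creep '[[0,0,0,0,0.37],[0,0,0,0,0.37],[0,0,0,0,0.37],[0,0,0,0,0.37],[0,0,0,0,0.37],[0,0,0,0,0.37],[0,0,0,0,0.37],[0,0,0,0,0.37],[0,0,0,0,0.37],[0,0,0,0,0.37],[0,0,0,0,0.37],[0,0,0,0,0.37]]' && python3 -m creep '[[0,0,0,0,0.37],[0,0,0,0,0.37],[0,0,0,0,0.37],[0,0,0,0,0.37],[0,0,0,0,0.37],[0,0,0,0,0.37],[0,0,0,0,0.37],[0,0,0,0,0.37],[0,0,0,0,0.37],[0,0,0,0,0.37],[0,0,0,0,0.37],[0,0,0,0,0.37]]' && python3 -c "
from cell import sign_off; print(sign_off())"
```

```text
clock: 19.0
position: [0.4512, -0.0547, 0.1403]
ee_rot: [-3.131, 0.263, 0.0]
force: [-0.5, -0.3, -1.3]
width: 0.374
gripper_force: 9.7
clock: 20.5
position: [0.4512, -0.0547, 0.1403]
ee_rot: [-3.131, 0.263, 0.0]
force: [-0.3, 0.2, -0.8]
width: 0.369
gripper_force: 9.7
the job is handed in; nothing more can be done
None
```

The job is handed in (the hand-in gave no verdict): all four marbles are in the dish and at least 22 mm from every starting spot, and the tongs were held level and steady for 3 s with the tips about 7 cm above the rim over the dish's middle and the pin about 0.3 mm off the centre of the mark.

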